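# Sweep the bearings through the gate of the sorting tray

### The arm

A 6-joint arm with a two-finger parallel gripper is mounted at the origin on the work surface. World frame = base frame: x ahead of the robot, y to its left, z up, the work surface at z = 0. Lengths are in m, angles in degrees, forces in N, time in s.
With the tool pointing down it reaches from about 0.325 to 0.775 m from the base axis. Payload 5.5 kg.
Tool frame: the origin (TCP) lies at the centre of the arm's flange, where the gripper is bolted on; the fingertips stand 182 mm ahead of it and the grasp point (between the pads) lies 163 mm ahead of it; z points along the fingers, y is the line along which they close (so a half turn about z gives the same grasp; the last joint's range is limited). The gripper opens to 88 mm and grips with 3 to 60 N. Pads are 20 mm wide; open, the fingers measure 115 mm over their backs; the gripper's body (75 mm by 178 mm) begins 61 mm behind the grasp point.
Start: joints at [72.897, 5.22, 70.514, -0, 104.267, -3.249], TCP at [0.144, 0.583, 0.405] pointing down, gripper open.
Joint ranges: [-164.24, 164.24], [-49.07, 125.15], [9.68, 141.18], [-86.29, 266.29], [3.28, 154.24], [-151.56, 151.56]. Speed limits (degrees/s): [147.25, 147.25, 172.46, 180, 180, 180].

### API

Orientations are given as [roll, pitch, yaw] about the fixed x, y, z axes, in that order (R = Rz(yaw) Ry(pitch) Rx(roll)).
In Python, from station import r gives the robot as it stands. The module is installed in compiled form; this text tells all that it offers. Calls block until the motion is done:
- r.reach(position, orientation): joint-space move of the TCP to a pose.
- r.servo_line(position, rotation=None, speed=0.15): straight line of the TCP; rotation=None keeps the orientation; speed is the mean speed in m/s.
- r.move_joints(angles): joint-space move.
- r.let_go() and r.grab(squeeze=None): open the fingers fully, or close them until they stop; squeeze is the grip in N (None keeps the last).
- r.wait(seconds).
- r.inverse_kinematics(position, orientation): joint angles nearest the present ones, or None.
- r.sense(): the state.
- r.snapshot(name): name is "side" or "top"; returns a dict with "frame" (420x560x3 uint8, red, green, blue), "fx", "fy", "cx", "cy" (pixels), "dist_coeffs" ([k1, k2, p1, p2, k3] as OpenCV has them; the pictures are not rectified), "R" (3x3) and "t" (3): a world point X has camera coordinates R X + t. Camera axes: x right, y down, z forward; pixel columns grow to the right and rows downward; lengths in m; the calibration is good to about 2 mm. A picture is of the moment at which its call begins. There is no depth.
A pose or a line that the arm cannot do raises r.IKError and nothing moves.
- r.hand_in(): hands the job in; it is judged then, once.
The state is a dict: "clock": time; "joints": joint angles; "joint_vel": joint speeds; "joint_torque": joint torques, N m; "tcp_pos": TCP position; "orientation": TCP orientation; "contact_force": force on the tool from outside, world axes, zero at the start; "torque": the same for the moment, N m; "opening": finger opening in m; "gripper_force": force on a finger pad.
Only numpy, scipy, OpenCV 4.12 (cv2) and the standard library are available. Lean on these libraries where they do the work, as an engineer would, in place of code of your own. Each camera call takes 0.05 s, during which the arm holds its last target. There are 200 camera calls.

### The job

Push the three flat ball bearings across the deck of the white sorting tray and through its narrow gate, one at a time, so that all three drop into the slot behind it. Only slide them with the fingertips, never lift one, and leave the hex nut, the battery cell, the brass spacer and everything else on the bench where they are.

Things in the scene. Friction and masses are not known exactly. Their poses are not given: they have to be found in the camera images.
- tray: White sorting tray fixed to the bench, 256 mm (its x) by 310 mm (its y) outside. Origin: on the bench under its centre; z up; its y axis points from the deck to the gate and slot. The flat grey deck, 50 mm above the bench, spans x -122 to 122, y -159 to 60 mm inside. Rims 12 mm high, 6 mm thick on three sides; at y = 60 mm a shoulder, also 12 mm high, closes it except for the gate.
- deck (a point): Middle of the deck's flat top face, 50 mm above the bench. The three bearings and the hex nut lie on the deck in any order in four places, at about (-60, -42), (60, -42), (-32, -98) and (32, -98) mm in the tray's x, y, each up to 6 mm off in x and in y.
- gate (a point): Middle of the gate's sill, at deck height. The gate is a gap 48 mm wide along the tray's x, open above, between two cheeks 12 mm high and 4 mm thick (tray's y 60 to 64 mm). The deck ends here and the slot begins at once: a bearing whose centre is pushed 10 mm or more past this point tips and falls in, at the latest when the fingers draw back.
- slot (a point): Middle of the slot's floor, 39.5 mm past the gate. The slot is an open-topped pit 60 mm wide (tray's x) and 79 mm long (tray's y 60 to 139 mm), its floor 46 mm below the deck, 4 mm above the bench. The bearings may lie in it any way up, also on one another.
- nut: Steel hex nut, lying flat on the deck, 24 mm across flats, 13 mm high, dark bore, 35 g, loose. Origin: centre of its underside. To be left alone.
- cell: Battery cell standing upright on the deck near one of its two corners beside the gate shoulder (tray's x -100 or 100, y about 35 mm); 26 mm in diameter, 50 mm tall, 65 g, loose. Origin: centre of its underside. To be left alone.
- spacer: Brass hex spacer standing upright on the deck in the other of these two corners; 14 mm across flats, 30 mm tall, 40 g, loose. Origin: centre of its underside. To be left alone.
- carton: Cardboard box 90 x 120 x 80 mm on the bench to the left of the tray, a bystander. Origin: centre of its underside.
- screwdriver: Screwdriver lying on the bench to the right of the tray, a bystander. Origin: on its underside, about the middle.
- wrench: Wrench lying on the bench to the left of the tray, a bystander. Origin: on its underside, about the middle.
- cup: Clear plastic cup 72 mm across and 80 mm tall on the bench to the right of the tray, a bystander. Origin: centre of its underside.
- bearing_a_center (a point): Centre of a ball bearing: a lying flat on the deck, a steel disc 32 mm in diameter and 9 mm thick with a black seal ring and a dark middle (for contact a solid disc); 30 g. This point lies 4.5 mm above its underside. Its axis is z. All three are alike.
- bearing_b_center (a point): Centre of a ball bearing: a lying flat on the deck, a steel disc 32 mm in diameter and 9 mm thick with a black seal ring and a dark middle (for contact a solid disc); 30 g. This point lies 4.5 mm above its underside. Its axis is z. All three are alike.
- bearing_c_center (a point): Centre of a ball bearing: a lying flat on the deck, a steel disc 32 mm in diameter and 9 mm thick with a black seal ring and a dark middle (for contact a solid disc); 30 g. This point lies 4.5 mm above its underside. Its axis is z. All three are alike.

How it is judged (in metres and radians):
On the way, in this order (a step that is already met when the one before it is completed fails the run):
1. one bearing, and only one, lies in the slot (((z of bearing_a_center in the frame of tray between 0 and 0.042 m and y of bearing_a_center in the frame of tray between 0.06 and 0.14 m and x of bearing_a_center in the frame of tray between -0.031 and 0.031 m) or (z of bearing_b_center in the frame of tray between 0 and 0.042 m and y of bearing_b_center in the frame of tray between 0.06 and 0.14 m and x of bearing_b_center in the frame of tray between -0.031 and 0.031 m) or (z of bearing_c_center in the frame of tray between 0 and 0.042 m and y of bearing_c_center in the frame of tray between 0.06 and 0.14 m and x of bearing_c_center in the frame of tray between -0.031 and 0.031 m))), for 0.2 s.
2. a second bearing has followed it ((((z of bearing_a_center in the frame of tray between 0 and 0.042 m and y of bearing_a_center in the frame of tray between 0.06 and 0.14 m and x of bearing_a_center in the frame of tray between -0.031 and 0.031 m) and (z of bearing_b_center in the frame of tray between 0 and 0.042 m and y of bearing_b_center in the frame of tray between 0.06 and 0.14 m and x of bearing_b_center in the frame of tray between -0.031 and 0.031 m)) or ((z of bearing_a_center in the frame of tray between 0 and 0.042 m and y of bearing_a_center in the frame of tray between 0.06 and 0.14 m and x of bearing_a_center in the frame of tray between -0.031 and 0.031 m) and (z of bearing_c_center in the frame of tray between 0 and 0.042 m and y of bearing_c_center in the frame of tray between 0.06 and 0.14 m and x of bearing_c_center in the frame of tray between -0.031 and 0.031 m)) or ((z of bearing_b_center in the frame of tray between 0 and 0.042 m and y of bearing_b_center in the frame of tray between 0.06 and 0.14 m and x of bearing_b_center in the frame of tray between -0.031 and 0.031 m) and (z of bearing_c_center in the frame of tray between 0 and 0.042 m and y of bearing_c_center in the frame of tray between 0.06 and 0.14 m and x of bearing_c_center in the frame of tray between -0.031 and 0.031 m)))), for 0.2 s.
3. the third bearing is in too (z of bearing_a_center in the frame of tray between 0 and 0.042 m and y of bearing_a_center in the frame of tray between 0.06 and 0.14 m and x of bearing_a_center in the frame of tray between -0.031 and 0.031 m and z of bearing_b_center in the frame of tray between 0 and 0.042 m and y of bearing_b_center in the frame of tray between 0.06 and 0.14 m and x of bearing_b_center in the frame of tray between -0.031 and 0.031 m and z of bearing_c_center in the frame of tray between 0 and 0.042 m and y of bearing_c_center in the frame of tray between 0.06 and 0.14 m and x of bearing_c_center in the frame of tray between -0.031 and 0.031 m), for 0.2 s.
At the end, for the whole second after the job is handed in: All three bearings are at rest in the slot, their centres inside the pit and at least 8 mm below the deck; the nut, the cell and the spacer stand upright within 15 mm of where they were, the other bystanders within 30 mm (all of step 3 and linear speed of each of bearing_a, bearing_b, bearing_c below 0.02 m/s and distance of each of nut, cell, spacer from where it was at the start of the episode below 0.015 m and angle between each of nut, cell, spacer's own z axis and vertical below 0.2 rad and distance of each of carton, screwdriver, wrench, cup from where it was at the start of the episode below 0.03 m); the robot touches nothing.
It fails at once if a bearing is lifted: its centre more than 14 mm above the deck (z of any of bearing_a_center, bearing_b_center, bearing_c_center in the frame of tray above 0.064 m).
It fails at once if the nut, the cell or the spacer is moved more than 15 mm or tipped (distance of any of nut, cell, spacer from where it was at the start of the episode above 0.015 m or angle between any of nut, cell, spacer's own z axis and vertical above 0.2 rad).
It fails at once if a bystander on the bench is moved more than 30 mm (distance of any of carton, screwdriver, wrench, cup from where it was at the start of the episode above 0.03 m).
It also fails if it takes over 61 s, if anything falls off the work surface, if the arm or the gripper's body presses on something with over 40 N, if the wrist force passes 120 N, or if a joint passes its speed limit or range.

## Working session

There is one attempt and no reset: what is moved stays moved. The work goes in short steps, each a Python script; the robot and the scene stay as the last script left them, time stands still between calls to the robot, and variables do not carry over. Pictures are saved under pics/ and viewed, at most 10 in all, crops included, and the job is handed in when it is done.

```bash
mkdir -p pics; python3 - <<'E'
from station import r
import cv2,numpy as np
for n in("top","side"):
    s=r.snapshot(n); cv2.imwrite(f"pics/{n}0.png",s["frame"][:,:,::-1])
    print(n,s["fx"],s["cx"],s["cy"],s["dist_coeffs"],np.round(-s["R"].T@s["t"],3),np.round(s["R"],2).tolist())
print(r.sense())
E
```

```text
top 534.3846373628653 289.4741667037469 206.7995301460919 [0.0221591 0.        0.        0.        0.       ] [ 0.436 -0.052  1.461] [[0.01, -1.0, -0.02], [-0.99, -0.01, -0.1], [0.1, 0.02, -0.99]]
side 406.50078334685486 282.9553153956588 205.22791874110277 [-0.00199384  0.          0.          0.          0.        ] [0.475 0.735 0.528] [[-1.0, -0.1, 0.02], [-0.07, 0.52, -0.85], [0.07, -0.85, -0.52]]
{'clock': 0.1, 'joints': array([ 7.28987636e+01,  5.25913667e+00,  7.05730423e+01, -8.75914094e-04,
        1.04267369e+02, -3.24786685e+00]), 'joint_vel': array([ 0.03230921, -0.15253158, -0.14119922, -0.00310057, -0.03513594,
       -0.00212076]), 'joint_torque': array([ 1.88533799e-03, -4.47857451e+01, -4.07570887e+01,  7.00214133e-02,
        2.83915596e-02, -9.46211344e-05]), 'tcp_pos': array([0.14367505, 0.58260104, 0.40363521]), 'orientation': array([-1.79900564e+02, -4.79202060e-03,  1.66146411e+02]), 'contact_force': array([-0.05203174,  0.15658757, -0.2874032 ]), 'torque': array([-0.00450335, -0.01238031, -0.05132835]), 'gripper_force': 0.0, 'opening': 0.08766709008292192}
```

View pics/top0.png

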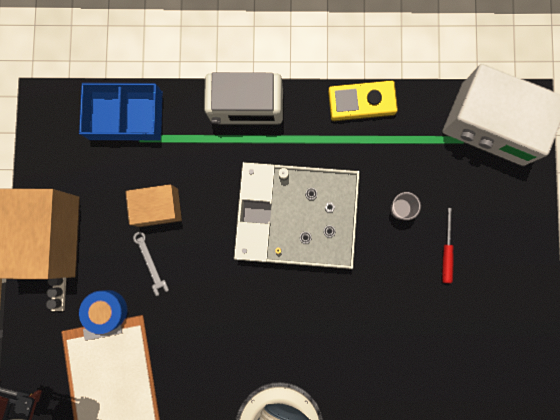

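View pics/side0.png

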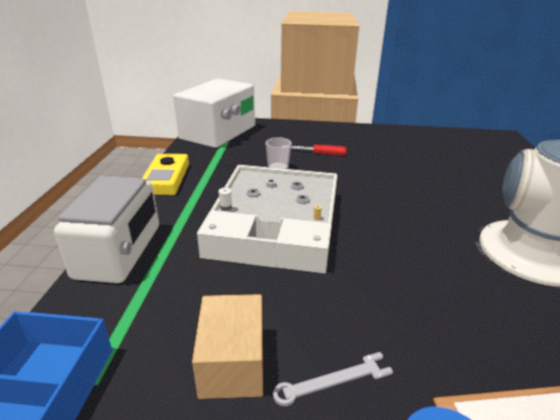

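The tray is at about columns 235–358 and rows 163–268 in the top view, with the gate to the left (+y) and the small parts inside. I'll enlarge it.

```bash
python3 - <<'E'
import cv2
i=cv2.imread("pics/top0.png")[155:275,230:365]
cv2.imwrite("pics/crop0.png",cv2.resize(i,None,fx=5,fy=5,interpolation=cv2.INTER_CUBIC))
E
```

```text
(no output)
```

View pics/crop0.png

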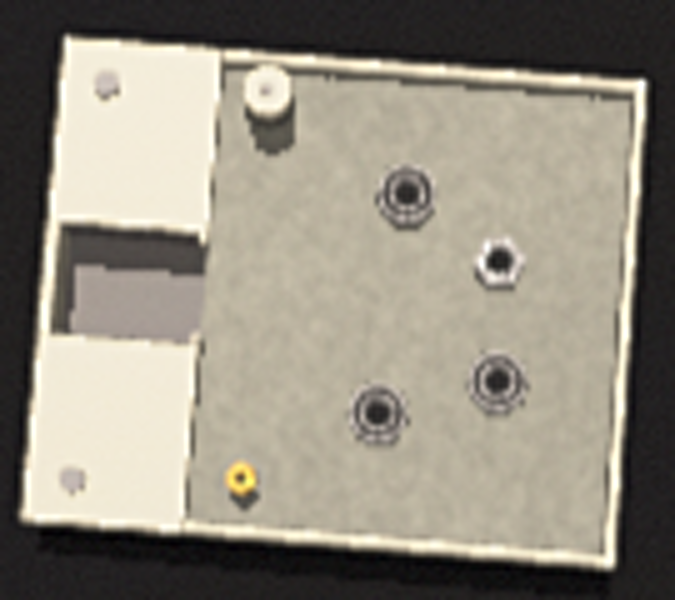

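```bash
cat >h.py <<'E'
from station import r
import cv2,numpy as np
def pix2w(s,px,z):
    K=np.array([[s["fx"],0,s["cx"]],[0,s["fy"],s["cy"]],[0,0,1]])
    u=cv2.undistortPoints(np.array(px,float).reshape(-1,1,2),K,np.array(s["dist_coeffs"])).reshape(-1,2)
    d=np.c_[u,np.ones(len(u))]@s["R"]; o=-np.array(s["R"]).T@s["t"]
    return (o+d*((z-o[2])/d[:,2])[:,None])[:,:2]
E
python3 - <<'E'
from h import *
s=r.snapshot("top")
f=lambda c:[(230+(a+.5)/5-.5,155+(b+.5)/5-.5) for a,b in c]
W=pix2w(s,f([(65,37),(648,78),(613,570),(22,522)]),.062)
T=np.array([(128,145),(128,-165),(-128,-165),(-128,145)])/1e3
print([np.linalg.norm(W[i]-W[i-1]).round(4) for i in range(4)])
a,b=W-W.mean(0),T-T.mean(0)
th=np.arctan2((b[:,0]*a[:,1]-b[:,1]*a[:,0]).sum(),(a*b).sum())
R=np.array([[np.cos(th),-np.sin(th)],[np.sin(th),np.cos(th)]]); o=W.mean(0)-R@T.mean(0)
print("th",np.degrees(th),"o",o,"res",((W-o)@R-T)*1e3)
np.savez("tray.npz",R=R,o=o,th=th)
for n,p,z in[("bear",(407,193),.059),("bear",(497,381),.059),("bear",(377,411),.059),("nut",(498,261),.063),("cell",(267,90),.1),("sp",(241,478),.08),("shoulder",(220,50),.062),("shoulder",(185,522),.062),("cheek",(205,240),.062),("cheek",(197,340),.062)]:
    w=pix2w(s,f([p]),z); print(n,w,((w-o)@R*1e3).round(1),np.linalg.norm(w).round(3))
E
```

```text
[np.float64(0.2573), np.float64(0.3097), np.float64(0.2591), np.float64(0.3085)]
th -3.958770713358429 o [ 0.55855296 -0.03341333] res [[ 0.45048733 -0.42250545]
 [ 1.77228707 -0.09037903]
 [-1.34874376  1.01867038]
 [-0.87403064 -0.50578589]]
bear [[ 0.61485496 -0.080257  ]] [[ 59.4 -42.8]] 0.62
bear [[ 0.5158982  -0.12796262]] [[-36.  -97.3]] 0.532
bear [[ 0.49961603 -0.06520219]] [[-56.6 -35.8]] 0.504
nut [[ 0.57871559 -0.12812766]] [[ 26.7 -93.1]] 0.593
cell [[ 0.6625945  -0.00701664]] [[102.   33.5]] 0.663
sp [[0.46354035 0.00482127]] [[-97.4  31.6]] 0.464
shoulder [[0.69021662 0.01942809]] [[127.7  61.8]] 0.69
shoulder [[0.44076228 0.03449806]] [[-122.2   59.6]] 0.442
cheek [[0.58873209 0.02604757]] [[26.  61.4]] 0.589
cheek [[0.53588989 0.029545  ]] [[-27.   61.2]] 0.537
```

Everything agrees with the given sizes to within 2 mm. The bearings are at tray (59,-43), (-57,-36) and (-36,-97), and the nut is at (27,-93). For each bearing I'll use the closed fingers to push it to a staging point at (0,10), then push straight through the gate. I'll start with the first staging stroke.

```bash
cat >>h.py <<'E'
_t=np.load("tray.npz"); R,o,th=_t["R"],_t["o"],float(_t["th"])
W=lambda p,z:[*(o+R@(np.array(p)/1e3)),z]
LO,HI,OFF=.235,.275,26
def stroke(a,b,speed=.06,first=False):
    """push a disc from centre a to centre b (tray mm), then back off and lift"""
    a,b=np.array(a,float),np.array(b,float); d=(b-a)/np.linalg.norm(b-a)
    ori=[180,0,np.degrees(np.arctan2(d[1],d[0])+th)]
    s=a-d*(OFF+8)
    if first: r.reach(W(s,.34),ori)
    r.reach(W(s,HI),ori); r.servo_line(W(s,LO),speed=.08)
    st=r.sense(); print("down",st["clock"],st["tcp_pos"].round(4),st["contact_force"].round(1),st["opening"])
    r.servo_line(W(b-d*OFF,LO),speed=speed)
    print("push",r.sense()["contact_force"].round(1))
    r.servo_line(W(b-d*(OFF+10),LO),speed=.1); r.servo_line(W(b-d*(OFF+10),HI),speed=.15)
    print("clock",r.sense()["clock"])
def look(name,cam="side"):
    s=r.snapshot(cam); cv2.imwrite(f"pics/{name}.png",cv2.resize(s["frame"][150:280,190:350,::-1],None,fx=4.5,fy=4.5,interpolation=cv2.INTER_CUBIC))
E
python3 - <<'E'
from h import *
r.grab(10)
stroke((59.4,-42.8),(0,10),first=True)
r.reach(W((0,-40),.30),[180,0,90+np.degrees(th)])
look("s1")
E
```

```text
down 5.4917 [ 0.6386 -0.1045  0.2347] [-0.  -0.5  0.2] 0.0006602534373065216
push [-0.1 -0.6 -0.4]
clock 7.7667
```

View pics/s1.png

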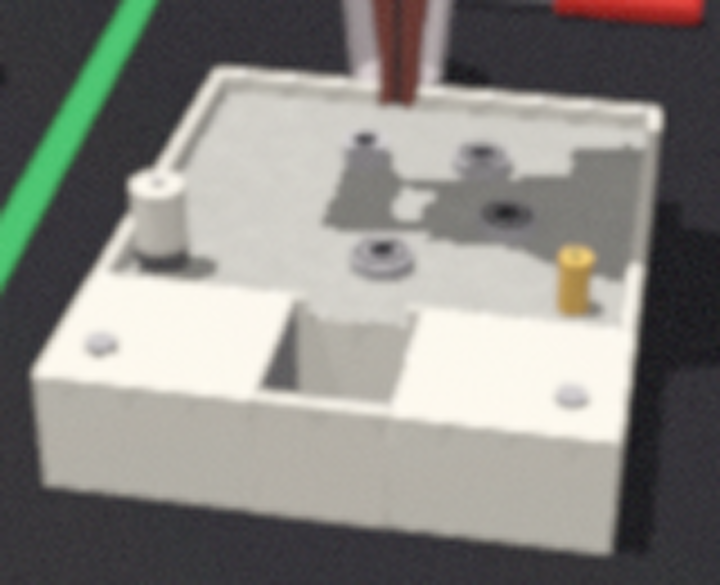

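The bearing now stands in front of the gate at about crop pixel (382,248) (top face), and everything else is unmoved. I'll compute its position and push it through.

```bash
python3 - <<'E'
from h import *
s=r.snapshot("side")
w=pix2w(s,[(190+(382.5)/4.5-.5,150+250.5/4.5-.5)],.059); p=(w-o)@R*1e3; print(p)
x=float(np.clip(p[0,0],-6,6)); 
stroke((x,10),(x/2,80))
r.reach(W((0,-60),.30),[180,0,90+np.degrees(th)])
look("s2")
E
```

```text
[[-1.62816725 12.75347029]]
down 9.55 [ 0.5548 -0.0573  0.2346] [-0.3  0.1  0.5] 0.0004042327524298132
push [-0.6 -0.1  0.6]
clock 11.6667
```

View pics/s2.png

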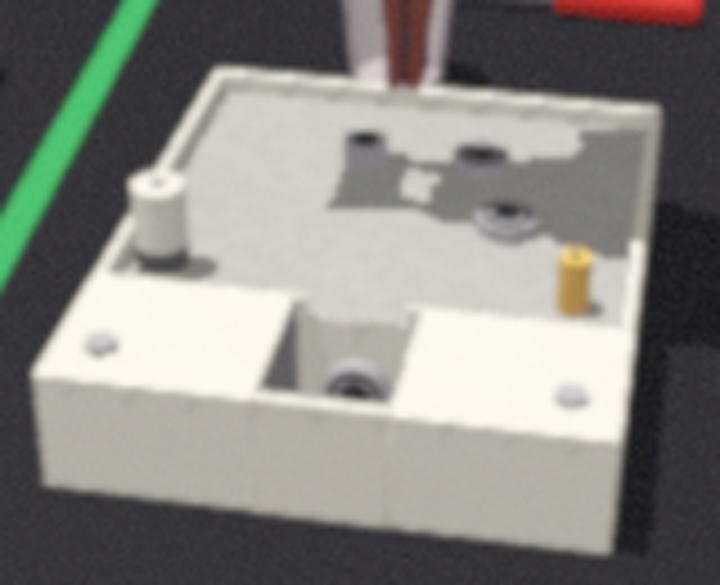

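The first bearing is in the slot, at crop pixel (352,385). Next is the second, from (-57,-36).

```bash
python3 - <<'E'
from h import *
r.reach(W((-79,-56),.30),[180,0,39+np.degrees(th)])
stroke((-56.6,-35.8),(0,10))
stroke((0,10),(0,80))
r.reach(W((0,-60),.30),[180,0,90+np.degrees(th)])
look("s3")
E
```

```text
down 13.9667 [ 0.4718 -0.0847  0.2349] [-0.3  0.8  0.4] 0.0006144207242976945
push [-0.6  0.3  0.5]
clock 16.1333
down 17.6583 [ 0.5568 -0.0573  0.2343] [0.8 1.1 0.3] 0.0006518307128619209
push [-0.6 -0.9  0.1]
clock 19.775
```

View pics/s3.png

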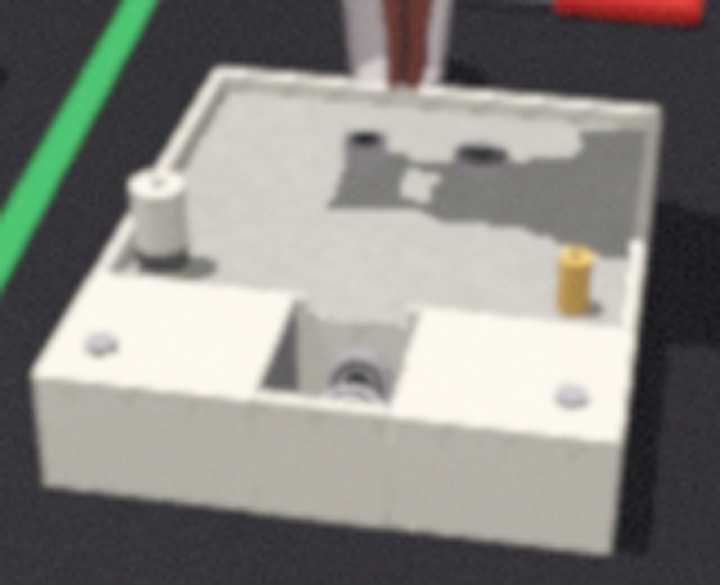

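Two bearings are in the slot, seen together at crop pixel (355,380). The nut and the last bearing, at (480,155), have not moved. Now the third.

```bash
python3 - <<'E'
from h import *
r.reach(W((-47,-129),.30),[180,0,71+np.degrees(th)])
stroke((-36,-97.3),(0,10),speed=.07)
stroke((0,10),(0,80))
r.reach(W((0,-60),.34),[180,0,90+np.degrees(th)])
look("s4")
E
```

```text
down 21.6583 [ 0.5028 -0.1595  0.2347] [-0.1 -0.5 -0.1] 0.00020242029989711916
push [ 0.5 -0.3 -0.4]
clock 24.2083
down 25.2667 [ 0.5568 -0.0573  0.2343] [ 0.3 -0.5  0.1] 0.0003647570800024212
push [ 0.6 -0.   0.1]
clock 27.3833
```

View pics/s4.png

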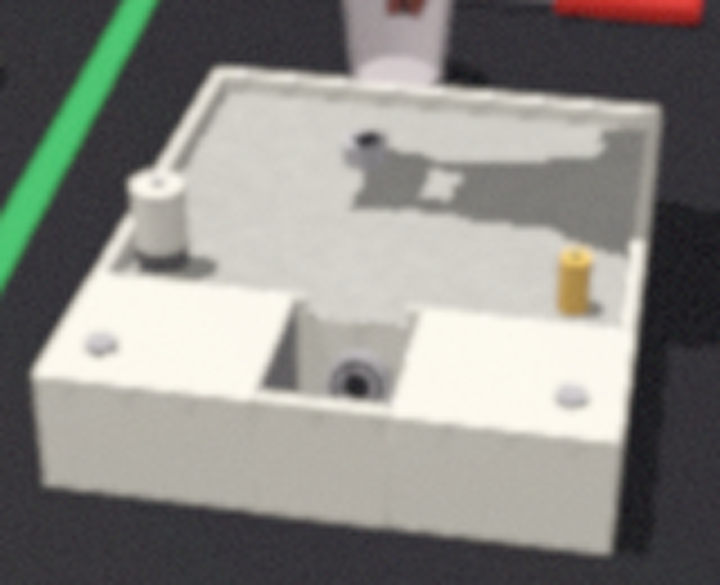

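The deck holds only the nut, cell and spacer, all in place. The third bearing lies on the others deep in the slot, at crop pixel (357,383), and the fingers are clear. I'll hand in.

```bash
python3 - <<'E'
from station import r
r.wait(0.7); print(r.hand_in(), r.sense()["clock"])
E
```

```text
the job is handed in; nothing more can be done
the job is handed in; nothing more can be done
```

I pushed all three bearings through the gate and into the slot one at a time, the nut, cell and spacer showed no movement in the last picture, and I handed the job in at about 28 s; the station did not return a verdict.

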